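# Dry stroke on a tile press

### The job

Give the empty tile press with the square platen a dry stroke: with a fingertip, push down the round rubber pad on the platen's free corner until the dark steel pointer is level with the brass depth clip on the scale, without going past it, and keep it level for about a second. Then let go so that the platen springs all the way back up. Grasp nothing, and leave the clip, the round press and the things on the table where they are.

Things in the scene. Friction and masses are not known exactly. Their poses are not given: they have to be found in the camera images.
- square_press: The tile press with the square platen, fixed to the table. Origin: centre of the underside of its wooden base board, 210 (x) x 240 (y) x 18 mm. x points from the hinge to the free edge, z up. The hinge pin lies along y at x = -85, z = 50 mm. The upright white scale (30 mm wide, top at z = 120) stands at x = 66, y = 99 mm.
- square_press_platen (a joint): Hinge of the square platen (wood, 150 x 160 x 12 mm): 0 at rest, tilted up 0.32 rad against its up stop; grows as the free edge is pressed down, to 0.30 rad at the bottom stop. Torsion springs return it: about 2 N at the pad starts it and about 12 N holds it at the bottom stop.
- square_press_pad_top (a point): The round dark rubber press pad on the square platen, 28 mm across, 11 mm high, domed; it is the only pad on this platen and lies on the free corner nearest the scale, 145 mm from the hinge axis. This point: the centre of its domed top; z out of the platen's top. It moves with the platen, from about 110 mm above the table at rest to about 70 mm at the bottom stop.
- square_press_pointer_tip (a point): Tip of the dark steel pointer of the square platen, mid-thickness (pointer 4 mm thick, 12 mm wide, reaching sideways in +y of the press in front of the scale). It moves with the platen, 174 mm from the hinge axis: 105 mm above the table at rest, 53 mm at the bottom stop.
- square_press_clip_tip (a point): Tip of the brass depth clip on the square press's scale, mid-thickness (tongue 4 mm thick), facing the pointer tip a few mm to the side of it. Its height differs each time, 13 to 39 mm below the pointer's rest height. It slides along the scale by friction if knocked; do not move it. Axes parallel to the press, z up.
- round_press: The other tile press, with a round platen (152 mm across) and its own pad, pointer and clip; same base board and axes as the square press. Not to be worked.
- round_press_platen (a joint): Hinge of the round platen: 0 at rest, grows as it is pressed. To be left at rest.
- mug: Dark stoneware mug, 76 mm across, 75 mm high, loose. Origin: centre of its underside.
- cutter: Steel ring cutter, 72 mm across, 28 mm high, loose. Origin: centre of its underside.
- stamp: Turned wooden stamp, 44 mm across, 78 mm high, standing loose. Origin: centre of its underside.
- wood_spatula: Wooden spatula about 200 mm long, lying loose. Origin: near its middle, on its underside.

How it is judged:
By the outcome, as a careful person would: the job done as asked, in the order asked, and still so for the second after the job is handed in, with the robot touching nothing.
It also fails if it takes over 48 s, if anything falls off the work surface, if the arm or the gripper's body presses on something with over 40 N, if the wrist force passes 120 N, or if a joint passes its speed limit or range.

### The arm

A 6-joint arm with a two-finger parallel gripper is mounted at the origin on the work surface. World frame = base frame: x ahead of the robot, y to its left, z up, the work surface at z = 0. Lengths are in m, angles in rad, forces in N, time in s.
With the tool pointing down it reaches from about 0.35 to 0.775 m from the base axis. Payload 7.3 kg.
Tool frame: the origin (TCP) lies at the very end of the fingers, on their centre line; the grasp point (between the pads) lies 19 mm behind it (robot.tcp_to_grasp is the distance from the TCP to the grasp point, in m); z points along the fingers, y is the direction in which the jaws open and shut (so a half turn about z gives the same grasp; the last joint's range is limited). The gripper opens to 92 mm and grips with 3 to 60 N. Pads are 19 mm wide; open, the fingers measure 130 mm over their backs; the gripper's body (75 mm by 190 mm) begins 47 mm behind the grasp point.
Start: joints at [-1.397, 0.342, 1.524, -0, 1.275, -0.146], TCP at [0.165, -0.498, 0.188] pointing down, gripper open.
Joint ranges: [-2.53, 2.53], [-0.77, 2.02], [0.04, 2.7], [-1, 4.14], [0.28, 2.66], [-3.11, 3.11]. Speed limits (rad/s): [2.57, 2.57, 3.14, 3.14, 3.14, 3.14].

### API

Orientations are given as [roll, pitch, yaw] about the fixed x, y, z axes, in that order (R = Rz(yaw) Ry(pitch) Rx(roll)).
In Python, from cell import robot gives the robot as it stands.
- The arm moves only by the tool arm_command, never from a script. Its argument "motion" is a list that holds one entry, the list of rows, each a list of 7 numbers: the turn, a rotation vector about the tool's x, y, z in units of 90 degrees (1.0 is 90 degrees), then the shift along the tool's x, y, z in units of 30 cm (1.0 is 30 cm), then the opening, from -1 (shut) to 1 (fully open). In form: [[[wx, wy, wz, tx, ty, tz, grip], ...]]. A call has 1 to 8 rows; each row is the pose to reach, as a shift and turn from the pose commanded when the call began, along the tool's axes at that moment; what a row does not reach only later rows make up. A row lasts 1/10 s, in which the tool goes at most 50 mm and 8.59 degrees, less where a joint would pass 70% of its speed; a pose out of reach is approached as far as the arm can. A call with a number of a shift or a turn outside -1 to 1 is refused whole. A call with a gripper value outside its range is refused whole. The fingers move at their own pace and stop on an object; "grip_force" is the grip in N (left out, the last holds). Time passes only in rows, so rows that repeat a pose let the fingers close. It gives the time, the measured TCP pose, the force and the opening at its end, in the units of the state.
- robot.observe(): the state, without advancing time (a new reading comes with each control period).
- robot.read_camera(name): name is "side" or "top"; returns a dict with "image" (400x640x3 uint8, red, green, blue), "z_map" (400x640 float32, m along the optical axis (not along the pixel's ray), 0 where there is no reading), "fov_y" (degrees; the focal length in pixels is half the picture's height over the tangent of half this angle, whatever the lens; pixels are square), "cx", "cy" (the principal point, pixels), "cam_to_world" (4x4, takes a point from camera to world coordinates). Camera axes: x right, y down, z forward; pixel columns grow to the right and rows downward; lengths in m; the calibration is good to about 2 mm. A picture is of the moment at which its call begins.
- robot.hand_in(): hands the job in, once; it reports no verdict.
The state is a dict: "time": time; "qpos": joint angles; "qvel": joint speeds; "joint_efforts": joint torques, N m; "tool_pos": TCP position; "tool_rot": TCP orientation; "contact_force": force on the tool from outside, world axes, zero at the start; "torque": the same for the moment, N m; "opening": finger opening in m.
Only numpy, scipy, OpenCV 4.12 (cv2) and the standard library are available. Lean on these libraries where they do the work, as an engineer would, in place of code of your own. Each camera call takes 0.05 s, during which the arm holds its last target.

## Working session

There is one attempt and no reset: what is moved stays moved. The work goes in short steps, Python scripts to look and compute and a tool call to move; the robot and the scene stay as the last step left them, time stands still between calls to the robot, and variables do not carry over. Pictures are saved under pics/ and viewed, and the job is handed in when it is done.

Besides the shell and the picture viewer there is one more tool, called after "Emit:" in YAML: its name, and indented under it one key for each argument. arm_command: Moves the arm, as the interface text tells. Its arguments: {"type":"object","properties":{"motion":{"type":"array"},"grip_force":{"type":"number"}},"required":["motion"]}

```bash
mkdir -p pics
cat > h.py <<'E'
import numpy as np, cv2, pickle
from cell import robot
def shot(tag):
    out={}
    for n in ("side","top"):
        c=robot.read_camera(n); out[n]=c
        cv2.imwrite(f"pics/{tag}_{n}.png",c["image"][:,:,::-1])
    pickle.dump(out,open(f"{tag}.pkl","wb")); return out
def K(c):
    return 200/np.tan(np.radians(c["fov_y"])/2)
def ray(c,u,v):
    f=K(c); d=np.array([(u-c["cx"])/f,(v-c["cy"])/f,1]); T=np.array(c["cam_to_world"])
    return T[:3,3],T[:3,:3]@d
def pt(c,u,v):
    o,d=ray(c,u,v); return o+d*c["z_map"][int(round(v)),int(round(u))]
def onz(c,u,v,z):
    o,d=ray(c,u,v); return o+d*(z-o[2])/d[2]
def proj(c,p):
    T=np.array(c["cam_to_world"]); q=T[:3,:3].T@(np.array(p)-T[:3,3]); f=K(c)
    return q[0]/q[2]*f+c["cx"],q[1]/q[2]*f+c["cy"]
E
python3 - <<'E'
from h import *
o=shot("a")
for n in o: print(n,o[n]["fov_y"],o[n]["cx"],o[n]["cy"],np.round(o[n]["cam_to_world"],3))
print(robot.observe())
E
```

```text
side 45.27973253254987 317.3710897907819 197.45501494865206 [[ 0.995 -0.058  0.082  0.476]
 [-0.1   -0.52   0.848 -1.284]
 [-0.007 -0.852 -0.523  0.884]
 [ 0.     0.     0.     1.   ]]
top 49.25274579713839 317.7024232408448 197.15977681114 [[-0.016 -0.979  0.204  0.291]
 [-1.     0.015 -0.006  0.008]
 [ 0.003 -0.204 -0.979  1.525]
 [ 0.     0.     0.     1.   ]]
{'time': 0.1, 'qpos': array([-1.39697624e+00,  3.42638978e-01,  1.52488567e+00, -5.67336309e-06,
        1.27537902e+00, -1.45989820e-01]), 'qvel': array([-0.00123401, -0.00086116, -0.00161806, -0.00043117, -0.00174062,
       -0.00075694]), 'joint_efforts': array([ 1.81926644e-03, -4.32003272e+01, -2.44692779e+01,  7.18835159e-02,
        5.26103773e-02, -5.97960388e-05]), 'tool_pos': array([ 0.16500878, -0.49798308,  0.18743429]), 'tool_rot': array([-3.14029480e+00, -1.85347469e-04,  3.19811443e-01]), 'contact_force': array([-0.17135035, -0.09836393,  0.13227235]), 'torque': array([ 0.02088084, -0.01110927,  0.04806248]), 'opening': 0.09191876006218988}
```

View pics/a_side.png

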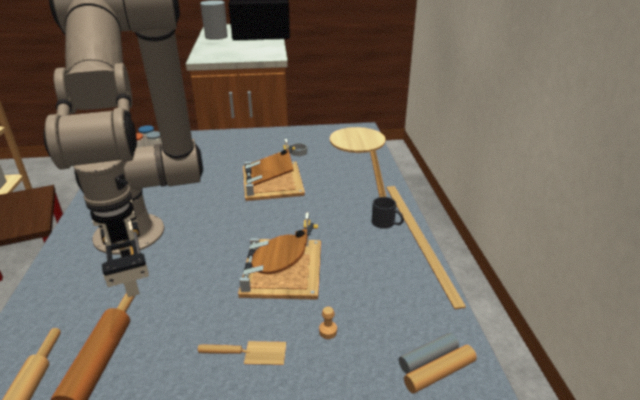

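View pics/a_top.png

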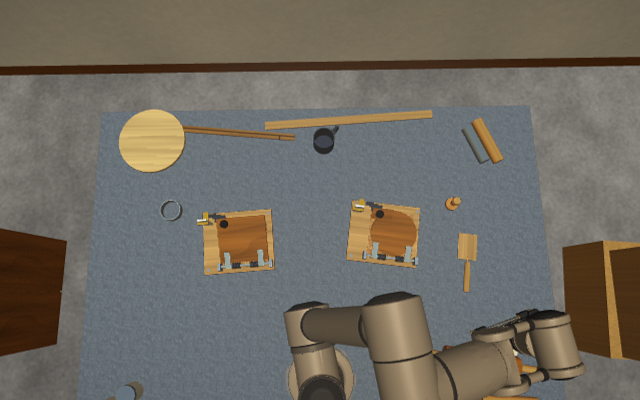

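The square press is the left one in the top view (~238,240) and the farther one in the side view (~272,175); the round press is at (384,234) in the top view. Next I'll zoom in on the square press.

Run:
```python
from h import *
o=pickle.load(open("a.pkl","rb"))
t=o["top"]["image"][195:285,190:290,::-1]; s=o["side"]["image"][130:205,230:320,::-1]
cv2.imwrite("pics/zt.png",cv2.resize(t,None,fx=6,fy=6,interpolation=cv2.INTER_CUBIC))
cv2.imwrite("pics/zs.png",cv2.resize(s,None,fx=8,fy=8,interpolation=cv2.INTER_CUBIC))
c=o["top"]
for u,v in [(223.5,224),(203,219),(208,217),(240,240),(206,240),(271,240),(205,274),(273,270),(271,209)]: print(u,v,np.round(pt(c,u,v),4))
```

```text
223.5 224 [0.5001 0.3073 0.114 ]
203 219 [0.5212 0.3804 0.0919]
208 217 [0.5265 0.3623 0.0991]
240 240 [0.4507 0.2581 0.0815]
206 240 [0.4594 0.3861 0.0195]
271 240 [0.4564 0.1624 0.0148]
205 274 [0.3437 0.3853 0.0199]
273 270 [ 0.3545  0.1569 -0.004 ]
271 209 [ 0.5682  0.1647 -0.0008]
```

View pics/zt.png

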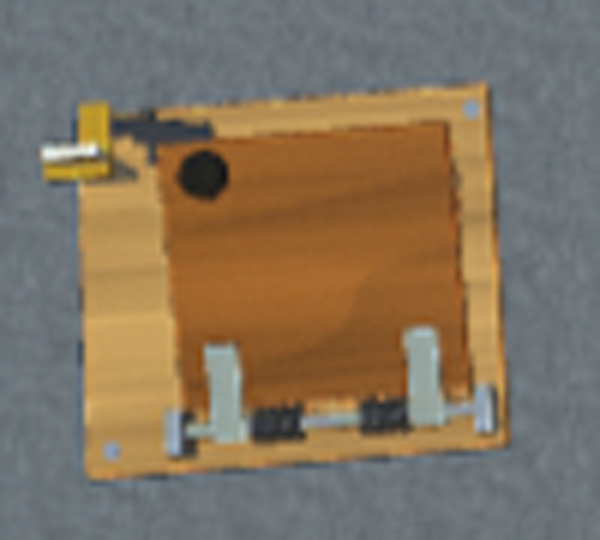

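View pics/zs.png

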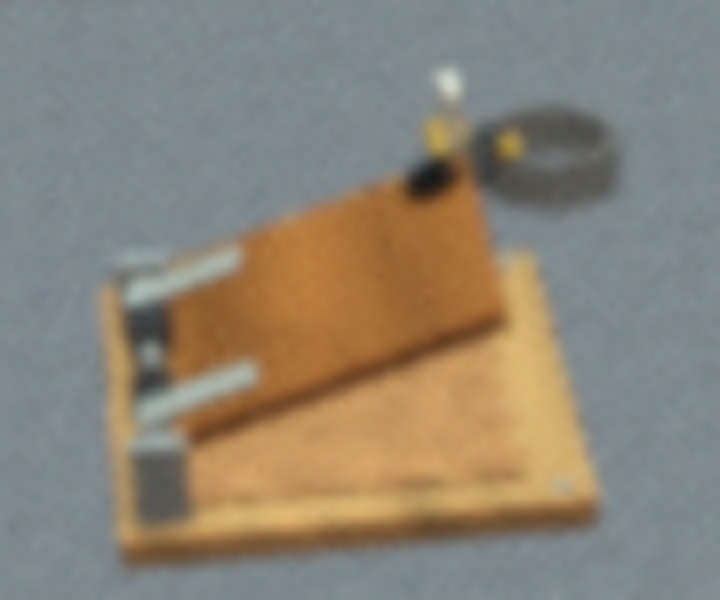

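```bash
cat >> h.py <<'E'
def avg(tag,n,names=("side","top")):
    out={}
    for nm in names:
        cs=[robot.read_camera(nm) for _ in range(n)]
        c=dict(cs[0]); c["image"]=np.mean([x["image"] for x in cs],0)
        z=np.array([x["z_map"] for x in cs]); c["z_map"]=np.median(z,0); c["zstd"]=z.std(0); out[nm]=c
    pickle.dump(out,open(f"{tag}.pkl","wb")); return out
E
python3 - <<'E'
from h import *
o=avg("b",12)
c=o["top"]
print("zstd",np.median(c["zstd"][200:280,190:290]),np.median(o["side"]["zstd"][140:200,240:300]))
np.set_printoptions(linewidth=220)
def world(c,us,vs):
    return np.array([[pt(c,u,v) for u in us] for v in vs])
us=range(195,230);vs=range(208,230)
W=world(c,us,vs)
print("top z mm; cols",us[0]); 
for i,v in enumerate(vs): print(v,(W[i,:,2]*1000).round().astype(int))
for n,(v0,v1,u0,u1) in dict(top=(205,232,192,232),side=(132,160,275,305)).items():
    im=np.clip(o[n]["image"][v0:v1,u0:u1,::-1],0,255).astype(np.uint8)
    cv2.imwrite(f"pics/b_{n}.png",cv2.resize(im,None,fx=20,fy=20,interpolation=cv2.INTER_NEAREST))
E
```

```text
zstd 0.0030927076 0.0042032283
top z mm; cols 195
208 [-2 -1 -2 -2 -4 -1 -2 -1 -3  0 -3  0 -2 -1 -2  1 -2 -2 -1 -1 -2 -1 -1  0 -2  1 -2 -1 -2 -1  0 -2 -2  0 -1]
209 [-1  0 -2 -4 -3 -3  0 -2 -2 -1 -1 -1 -1  1 -2 -2 -1 -2 -2 -2 -1 -2 -2 -3 -2 -3 -2 -2  0 -4  0 -2 -1 -2 -2]
210 [ 0  0 -1  0 -2 -1 -2 -4 -3 -4 -1 -2  0 -2  0 -1 -3  0 -1 -2 -2 -1 -1 -1 -2  1 -1 -1 -2 -1 -1  0 -4 -2  0]
211 [-3 -2 -2  0 -1 -2 -3  0 -1 -1 -1 -1 -1 -1  2  1 -2 -3 -1 -3 -2  0 -2  2 -1 -3 -1 -2 -2  0 -1  0 -1 -1 -2]
212 [-2 -1 -2 -2 -1  1 -3 -1 -2 -4 -3 -2 88  1 -2 -1 -2  0  1 -2 -2 -1 -2  0 -3 -4 -2 -2 -3 -1 -1 -3 -1 -4 -2]
213 [ 0 -1 -1  0 -3  1 -1 -5 88 90 86 90 89 -5 -1 -1  2 -1 -1 -1 -3 -1 11 15 15 14 15 16 16 15 17 17 18 16 17]
214 [  0  -1  -1   0   0  -3  -3  -3  89  89  90  90  88  16  16  16 105 107 105 109 105  18  16  18  15  17  16  14  16  14  16  14  17  15  17]
215 [ -3  -2  -4  -2  -2   1  -1  -2  88  87  90  88  89 107 106 107 106 107 107 107 106 106 110 109 110 106  17  15  17  17  17  17  16  18  18]
216 [ -1  -1  -2  -2  -1   0  -2  -2  89  90  89  89  88 106 104 103 105 109 106 106 107 108
[... 1216 characters left out ...]
  99]
225 [ -4  -1  -1  86  85   0  -1  -2  17  33  32  28  26  27  26  24  21  18  16  17  17  18  99 100  97 109 110 110 109 110 109 107 103  99  98]
226 [ -2   0  -1  -3   0  -2  -1  -2  16  15  19  17  16  15  17  17  17  17  17  17  16  17  98  99  97 103 107 108 109 106 107 105 100  98  97]
227 [ -2  -1   2  -2  -2  -1   1  -1  17  14  17  15  16  17  17  16  15  16  17  18  17  16  95  98  96  97 104 106 105 106 103 102  96  94  96]
228 [ -3   0  -2   1  -2  -1  -1  -2  17  15  18  16  17  17  16  16  17  16  18  18  16  13  97  97  96  96  97  95 101 100  97  98  97  95  95]
229 [-1  0 -2  0 -2 -1  0 -1 17 17 17 16 17 18 18 15 16 17 18 17 17 17 95 94 95 94 96 94 96 94 95 95 95 94 96]
```

View pics/b_top.png

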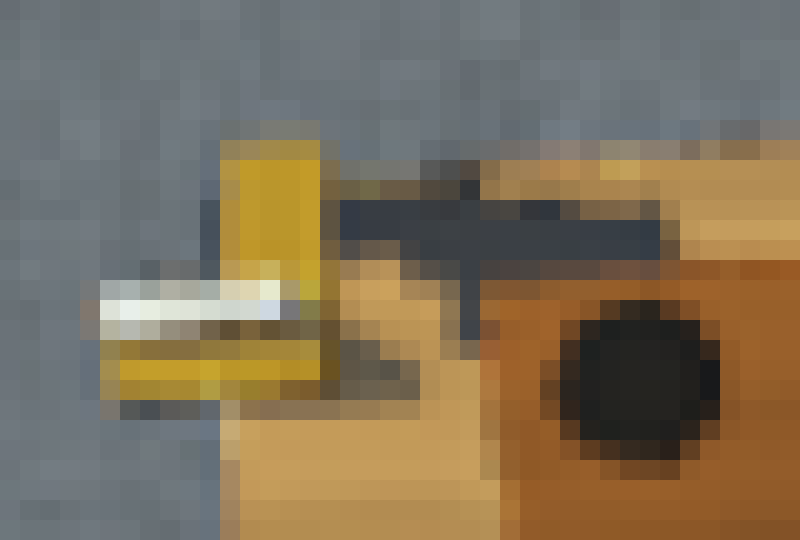

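View pics/b_side.png

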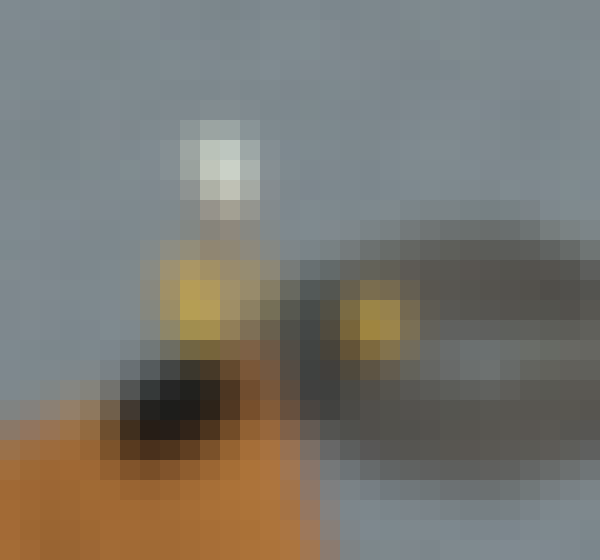

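```bash
cat > m.py <<'E'
from h import *
o=pickle.load(open("b.pkl","rb")); c=o["top"]; im=c["image"]
# pad
m=np.zeros(im.shape[:2],np.uint8); m[216:232,214:232]=(im[216:232,214:232].max(2)<60)
n,l,s,ce=cv2.connectedComponentsWithStats(m); print(s[1:],ce[1:])
# light-wood base corners
px=lambda x,y:((x+.5)/6-.5+190,(y+.5)/6-.5+195)
C={k:onz(c,*px(*v),0.0165)[:2] for k,v in dict(fr=(487,84),hr=(508,443),hl=(87,478)).items()}
for k in C: print(k,C[k].round(4))
print([np.linalg.norm(C[a]-C[b]).round(4) for a,b in(("fr","hr"),("hr","hl"))])
ex=C["fr"]-C["hr"]; ey=C["hl"]-C["hr"]; print("yaw",np.arctan2(ex[1],ex[0]),np.arctan2(-ey[0],ey[1]))
cen=(C["fr"]+C["hl"])/2; print("centre",cen)
yaw=np.arctan2(-ey[0],ey[1]); R=np.array([[np.cos(yaw),-np.sin(yaw)],[np.sin(yaw),np.cos(yaw)]])
i=1+np.argmax(s[1:,4]); p=onz(c,*ce[i],0.1065); print("pad",p,"in press",R.T@(p[:2]-cen))
q=onz(c,207.5,216,0.105); print("ptr/clip meet",q,R.T@(q[:2]-cen))
E
python3 m.py
```

```text
[[220 220   8   8  48]] [[223.60416667 223.60416667]]
fr [0.5666 0.1638]
hr [0.3589 0.1506]
hl [0.3431 0.3892]
[np.float64(0.2081), np.float64(0.2391)]
yaw 0.06324330089193325 0.06615034532860546
centre [0.45482883 0.27648533]
pad [0.50255928 0.30856271 0.1065    ] in press [0.04974644 0.02885214]
ptr/clip meet [0.52887225 0.36255001 0.105     ] [0.07957054 0.08098202]
```

```bash
cat >> h.py <<'E'
from scipy.spatial.transform import Rotation as Ro
def Rt(yaw=0.066,t=0.27): return Ro.from_euler('z',yaw)*Ro.from_euler('x',np.pi)*Ro.from_euler('y',t)
def step(p,R):
    s=robot.observe(); R0=Ro.from_euler('xyz',s["tool_rot"])
    w=(R0.inv()*R).as_rotvec()/(np.pi/2); d=R0.inv().apply(np.array(p)-s["tool_pos"])/0.3
    print("t",s["time"],"row",np.round(w,4),np.round(d,4))
E
python3 - <<'E'
from h import *
step([0.40,-0.28,0.26],Rt(.066,0))
E
```

```text
t 1.3 row [1.000e-04 0.000e+00 1.616e-01] [ 0.9722 -0.4448 -0.2399]
```

Emit:
arm_command:
  motion:
    - [[0, 0, 0.04, 0.15, -0.07, -0.24, -1], [0, 0, 0.08, 0.3, -0.14, -0.24, -1], [0, 0, 0.12, 0.45, -0.2, -0.24, -1], [0, 0, 0.16, 0.6, -0.27, -0.24, -1], [0, 0, 0.16, 0.75, -0.34, -0.24, -1], [0, 0, 0.16, 0.85, -0.4, -0.24, -1], [0, 0, 0.16, 0.97, -0.44, -0.24, -1], [0, 0, 0.16, 0.97, -0.44, -0.24, -1]]
  grip_force: 10

```text
time: 2.1
tool_pos: [0.4032, -0.2779, 0.2602]
tool_rot: [-3.141, -0.002, 0.075]
contact_force: [0.3, -1.0, -0.2]
opening: 0.0324
```

Run:
```python
from h import *
step([0.46,0.0,0.24],Rt(.066,.0))
```

```text
t 2.1 row [-0.0004 -0.0011  0.0057] [ 0.2581 -0.9094  0.0684]
```

Emit:
arm_command:
  motion:
    - [[0, 0, 0, 0.05, -0.15, 0.01, -1], [0, 0, 0, 0.1, -0.3, 0.02, -1], [0, 0, 0, 0.15, -0.45, 0.03, -1], [0, 0, 0, 0.2, -0.6, 0.04, -1], [0, 0, 0, 0.25, -0.75, 0.05, -1], [0, 0, 0, 0.26, -0.91, 0.06, -1], [0, 0, 0, 0.26, -0.91, 0.06, -1]]

```text
time: 2.8
tool_pos: [0.4583, 0.0004, 0.2417]
tool_rot: [-3.14, 0.001, 0.075]
contact_force: [0.3, -0.4, -0.1]
opening: 0.0002
```

Run:
```python
from h import *
step([0.495,0.29,0.19],Rt(.066,.27))
```

```text
t 2.8 row [-0.0018  0.1724  0.0052] [ 0.1942 -0.9532  0.1739]
```

Emit:
arm_command:
  motion:
    - [[0, 0.05, 0, 0.03, -0.15, 0.02, -1], [0, 0.09, 0, 0.06, -0.3, 0.04, -1], [0, 0.13, 0, 0.1, -0.45, 0.07, -1], [0, 0.17, 0, 0.13, -0.6, 0.1, -1], [0, 0.17, 0.005, 0.16, -0.75, 0.13, -1], [0, 0.17, 0.005, 0.19, -0.95, 0.17, -1], [0, 0.17, 0.005, 0.19, -0.95, 0.17, -1], [0, 0.17, 0.005, 0.19, -0.95, 0.17, -1]]

```text
time: 3.6
tool_pos: [0.4964, 0.2846, 0.1901]
tool_rot: [3.141, -0.266, 0.063]
contact_force: [0.3, 0.3, -0.5]
opening: 0.0004
```

Run:
```python
from h import *
print(robot.observe()["qpos"].round(2))
step([0.501,0.3085,0.125],Rt(.066,.27))
o=shot("c")
for n,(v0,v1,u0,u1) in dict(top=(170,270,170,290),side=(100,210,210,330)).items():
    im=o[n]["image"][v0:v1,u0:u1,::-1]
    cv2.imwrite(f"pics/c_{n}z.png",cv2.resize(im,None,fx=5,fy=5,interpolation=cv2.INTER_CUBIC))
```

```text
[ 0.45  0.29  1.63 -0.12  0.98  2.01]
t 3.6 row [ 0.0007  0.0027 -0.002 ] [-0.0374 -0.0787  0.2147]
```

View pics/c_topz.png

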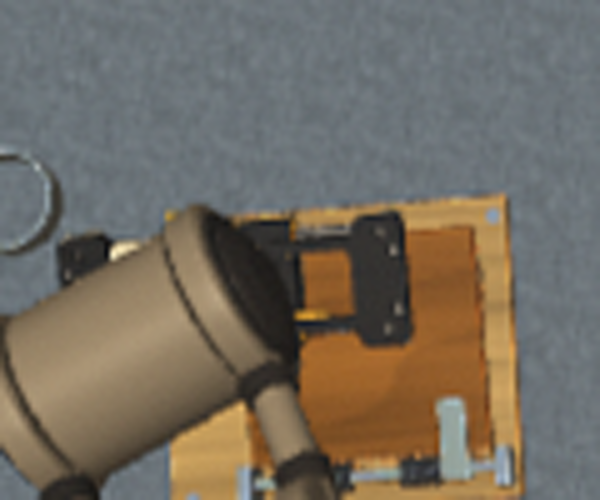

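View pics/c_sidez.png

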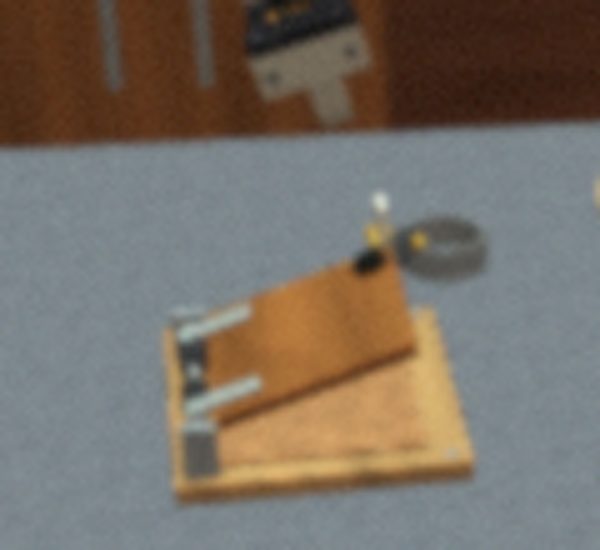

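Emit:
arm_command:
  motion:
    - [[0, 0.003, 0, -0.01, -0.08, 0.05, -1], [0, 0.003, 0, -0.02, -0.08, 0.1, -1], [0, 0.003, 0, -0.03, -0.08, 0.16, -1], [0, 0.003, 0, -0.037, -0.079, 0.215, -1], [0, 0.003, 0, -0.037, -0.079, 0.215, -1], [0, 0.003, 0, -0.037, -0.079, 0.215, -1]]

```text
time: 4.3
tool_pos: [0.5019, 0.3069, 0.1267]
tool_rot: [-3.141, -0.272, 0.058]
contact_force: [0.6, -0.3, 0.6]
opening: 0.0008
```

Run:
```python
from h import *
step([0.5015,0.3085,0.112],Rt(.066,.27))
print(robot.observe()["contact_force"],robot.observe()["tool_pos"])
o=shot("d")
for n,(v0,v1,u0,u1) in dict(top=(170,270,170,290),side=(100,210,210,330)).items():
    im=o[n]["image"][v0:v1,u0:u1,::-1]
    cv2.imwrite(f"pics/d_{n}z.png",cv2.resize(im,None,fx=5,fy=5,interpolation=cv2.INTER_CUBIC))
```

```text
t 4.3 row [ 0.0007 -0.0015 -0.0046] [-0.0143 -0.0052  0.047 ]
[ 0.64044037 -0.2642963   0.6064285 ] [0.50192897 0.30693747 0.12671756]
```

View pics/d_sidez.png

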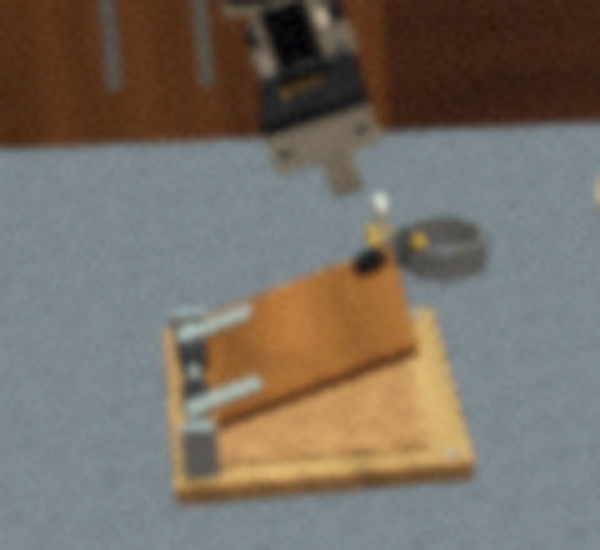

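View pics/d_topz.png

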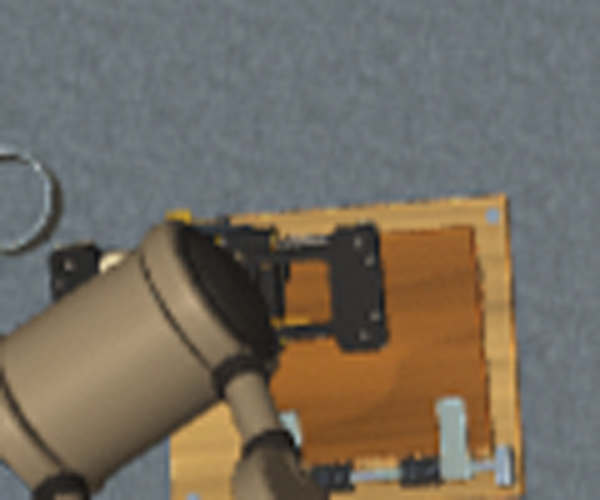

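Run:
```python
from h import *
o=pickle.load(open("d.pkl","rb")); c=o["side"]
for p in [(0.502,0.307,0.1267),(0.5025,0.3085,0.108),(0.529,0.3625,0.105)]: print(p,np.round(proj(c,p),1))
for u,v in [(279,137),(279,136),(278,135),(284,152),(280,170)]: print(u,v,pt(c,u,v).round(3))
t=o["top"]
for p in [(0.502,0.307,0.1267)]: print(np.round(proj(t,p),1))
b=pickle.load(open("b.pkl","rb"))["side"]
for u,v in [(284,151),(284,152),(283,152)]: print("pad side",pt(b,u,v).round(4))
```

```text
(0.502, 0.307, 0.1267) [282.2 147.3]
(0.5025, 0.3085, 0.108) [282.5 151.7]
(0.529, 0.3625, 0.105) [289.1 145.8]
279 137 [0.492 0.29  0.176]
279 136 [0.492 0.284 0.182]
278 135 [0.489 0.288 0.184]
284 152 [0.508 0.303 0.109]
280 170 [0.489 0.195 0.093]
[222.8 222.9]
pad side [0.5079 0.3054 0.1121]
pad side [0.5076 0.2995 0.111 ]
pad side [0.504  0.3006 0.1107]
```

Run:
```python
from h import *
o=pickle.load(open("d.pkl","rb")); c=o["side"]
for v in range(120,156): print(v,[tuple((pt(c,u,v)*1000).round().astype(int)) for u in (277,279,281,283)], c["image"][v,281])
```

```text
120 [(np.int64(488), np.int64(213), np.int64(272)), (np.int64(494), np.int64(208), np.int64(273)), (np.int64(501), np.int64(209), np.int64(273)), (np.int64(508), np.int64(216), np.int64(270))] [43 41 38]
121 [(np.int64(488), np.int64(208), np.int64(270)), (np.int64(494), np.int64(212), np.int64(268)), (np.int64(501), np.int64(214), np.int64(267)), (np.int64(507), np.int64(212), np.int64(268))] [73 67 55]
122 [(np.int64(487), np.int64(210), np.int64(266)), (np.int64(494), np.int64(208), np.int64(267)), (np.int64(501), np.int64(209), np.int64(266)), (np.int64(507), np.int64(215), np.int64(263))] [103  92  77]
123 [(np.int64(487), np.int64(215), np.int64(261)), (np.int64(494), np.int64(211), np.int64(262)), (np.int64(501), np.int64(213), np.int64(261)), (np.int64(507), np.int64(218), np.int64(258))] [114 105  91]
124 [(np.int64(487), np.int64(214), np.int64(257)), (np.int64(494), np.int64(213), np.int64(257)), (np.int64(500), np.int64(218), np.int64(255)), (np.int64(507), np.int64(218), np.int64(255))] [104  95  81]
125 [(np.int64(487), np.int64(222), np.int64(250)), (np.int64(494), np.
[... 5515 characters left out ...]
97), np.int64(303), np.int64(110)), (np.int64(504), np.int64(290), np.int64(116))] [66 57 51]
153 [(np.int64(482), np.int64(325), np.int64(96)), (np.int64(489), np.int64(318), np.int64(99)), (np.int64(497), np.int64(308), np.int64(103)), (np.int64(504), np.int64(299), np.int64(107))] [63 47 31]
154 [(np.int64(482), np.int64(321), np.int64(94)), (np.int64(489), np.int64(309), np.int64(99)), (np.int64(496), np.int64(310), np.int64(98)), (np.int64(504), np.int64(295), np.int64(105))] [88 59 31]
155 [(np.int64(482), np.int64(308), np.int64(96)), (np.int64(489), np.int64(311), np.int64(94)), (np.int64(496), np.int64(301), np.int64(98)), (np.int64(503), np.int64(287), np.int64(105))] [127  84  44]
```

Run:
```python
from h import *
for tag,p in [("a",(0.165,-0.498,0.1875)),("c",(0.4964,0.2846,0.1901)),("d",(0.502,0.307,0.1267))]:
    o=pickle.load(open(tag+".pkl","rb")); print(tag,[np.round(proj(o[n],p),1) for n in o])
s=robot.observe(); print(s["time"],s["tool_pos"],s["tool_rot"],s["contact_force"],s["qpos"].round(3))
o=shot("e")
c=o["side"]
for v in range(130,150,1): print(v,(pt(c,279,v)*1000).round(),(pt(c,277,v)*1000).round())
s=robot.observe(); print(s["time"],s["tool_pos"])
im=pickle.load(open("a.pkl","rb"))["side"]["image"][230:310,80:180,::-1]
cv2.imwrite("pics/az.png",cv2.resize(im,None,fx=6,fy=6,interpolation=cv2.INTER_CUBIC))
```

```text
a [array([134.4, 294.4]), array([488.6, 328.9])]
c [array([280. , 133.8]), array([225.7, 221.6])]
d [array([282.2, 147.3]), array([222.8, 222.9])]
4.4 [0.50213931 0.30782712 0.12737947] [-3.13979356 -0.27383299  0.05898408] [ 0.5239384  -0.70791023  0.19753422] [ 0.487  0.381  1.687 -0.151  0.828  2.087]
130 [493. 219. 233.] [486. 221. 233.]
131 [493. 284. 201.] [486. 293. 198.]
132 [  476. -1284.   884.] [486. 290. 195.]
133 [493. 286. 193.] [486. 286. 193.]
134 [493. 288. 188.] [486. 291. 187.]
135 [493. 284. 186.] [485. 283. 187.]
136 [492. 282. 183.] [485. 286. 181.]
137 [492. 297. 173.] [485. 291. 175.]
138 [492. 304. 165.] [485. 303. 166.]
139 [495. 649.   5.] [487. 661.  -1.]
140 [495. 645.   2.] [486. 646.   1.]
141 [495. 630.   4.] [486. 634.   2.]
142 [495. 629.  -0.] [486. 628.   0.]
143 [494. 612.   3.] [486. 617.   1.]
144 [494. 609.  -1.] [485. 598.   5.]
145 [493. 592.   3.] [485. 594.   2.]
146 [493. 572.   7.] [485. 591.  -1.]
147 [493. 576.   1.] [484. 571.   4.]
148 [493. 570.  -1.] [484. 570.  -1.]
149 [492. 548.   5.] [484. 551.   4.]
4.5 [0.50185677 0.30826796 0.12713888]
```

View pics/az.png

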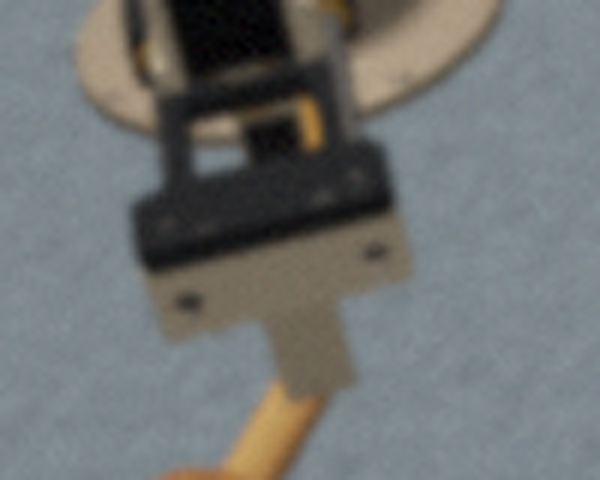

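Run:
```python
from h import *
o=pickle.load(open("a.pkl","rb")); c=o["side"]
for v in range(284,302): print(v,[tuple(int(q) for q in (pt(c,u,v)*1000).round()) for u in (128,131,133,135,138)])
e=pickle.load(open("e.pkl","rb"))["side"]
for v in (134,135,136,137,138): print(v,[tuple(int(q) for q in (pt(e,u,v)*1000).round()) for u in range(273,285)])
```

```text
284 [(184, -562, 271), (188, -559, 268), (190, -555, 265), (195, -558, 267), (83, -248, 2)]
285 [(182, -559, 266), (188, -560, 266), (190, -555, 262), (195, -559, 265), (83, -251, 1)]
286 [(183, -561, 266), (188, -561, 265), (476, -1284, 884), (193, -555, 259), (84, -256, 2)]
287 [(182, -562, 264), (185, -556, 258), (189, -557, 259), (193, -556, 258), (85, -260, 2)]
288 [(181, -560, 260), (186, -558, 257), (190, -559, 258), (192, -556, 255), (192, -541, 241)]
289 [(181, -562, 259), (186, -559, 256), (189, -557, 254), (192, -558, 254), (196, -552, 248)]
290 [(180, -559, 254), (186, -561, 255), (189, -560, 254), (191, -555, 249), (196, -553, 247)]
291 [(179, -559, 252), (184, -557, 249), (188, -558, 249), (190, -555, 246), (196, -554, 245)]
292 [(180, -561, 251), (184, -559, 248), (188, -559, 248), (190, -556, 245), (196, -556, 244)]
293 [(179, -562, 249), (184, -559, 246), (187, -558, 244), (189, -555, 242), (194, -553, 239)]
294 [(178, -560, 245), (183, -560, 244), (186, -558, 242), (189, -555, 239), (191, -545, 230)]
295 [(178, -561, 243), (182, -557, 239), (183, -550, 232), (184, -
[... 822 characters left out ...]
9, 291, 183), (493, 284, 186), (496, 289, 184), (500, 293, 182), (510, 700, 0), (515, 698, 1), (519, 688, 5)]
136 [(470, 686, 4), (474, 685, 4), (479, 687, 3), (482, 287, 182), (485, 286, 181), (489, 284, 182), (492, 282, 183), (496, 291, 179), (499, 289, 180), (503, 299, 175), (514, 689, 0), (519, 679, 4)]
137 [(470, 679, 2), (474, 682, 0), (478, 678, 2), (482, 288, 177), (485, 291, 175), (489, 286, 178), (492, 297, 173), (496, 299, 171), (499, 293, 174), (503, 298, 171), (514, 680, -1), (518, 674, 2)]
138 [(469, 670, 1), (474, 667, 2), (478, 672, 0), (483, 662, 4), (485, 303, 166), (489, 303, 166), (492, 304, 165), (500, 666, 1), (505, 670, -1), (509, 665, 2), (513, 668, 0), (517, 649, 8)]
```

The side view disagrees with the reported TCP. The visible fingertip is at about pixel (279,138), z≈0.166, roughly 39 mm behind the reported TCP along the tool axis. I'll do a guarded descent, with force and camera together deciding where the tip is.

Run:
```python
from h import *
step([0.5025,0.3085,0.107],Rt(.066,.27))
```

```text
t 4.5 row [-0.     -0.0023 -0.0038] [-0.016  -0.0005  0.0652]
```

Emit:
arm_command:
  motion:
    - [[0, 0, -0.004, -0.005, 0, 0.02, -1], [0, 0, -0.004, -0.01, 0, 0.035, -1], [0, 0, -0.004, -0.012, 0, 0.045, -1], [0, 0, -0.004, -0.013, 0, 0.052, -1]]

```text
time: 4.9
tool_pos: [0.5013, 0.3084, 0.1091]
tool_rot: [3.14, -0.271, 0.067]
contact_force: [-0.3, -0.0, 0.2]
opening: 0.0004
```

Emit:
arm_command:
  motion:
    - [[0, 0, 0, -0.001, 0, 0.004, -1], [0, 0, 0, -0.002, 0, 0.008, -1], [0, 0, 0, -0.003, 0, 0.012, -1], [0, 0, 0, -0.003, 0, 0.012, -1]]

```text
time: 5.3
tool_pos: [0.5017, 0.3084, 0.106]
tool_rot: [3.141, -0.272, 0.067]
contact_force: [-0.2, 0.5, 0.7]
opening: 0.0001
```

Run:
```python
from h import *
s=robot.observe(); print(s["time"],s["tool_pos"],s["tool_rot"],s["contact_force"])
o=shot("f"); e=o["side"]
for v in range(137,148): print(v,[tuple(int(q) for q in (pt(e,u,v)*1000).round()) for u in range(275,286)])
im=e["image"][100:210,210:330,::-1]
cv2.imwrite("pics/f_z.png",cv2.resize(im,None,fx=5,fy=5,interpolation=cv2.INTER_CUBIC))
```

```text
5.3 [0.50168838 0.30844011 0.10595283] [ 3.14073842 -0.27160379  0.06699965] [-0.20207926  0.54479076  0.70740844]
137 [(478, 224, 206), (482, 283, 179), (485, 288, 177), (489, 294, 174), (492, 286, 177), (496, 287, 177), (505, 672, 3), (510, 684, -2), (514, 663, 7), (518, 678, 0), (523, 685, -4)]
138 [(478, 285, 175), (481, 295, 170), (485, 281, 176), (488, 293, 171), (492, 294, 170), (496, 288, 172), (499, 303, 165), (509, 667, 0), (513, 661, 3), (518, 654, 6), (522, 664, 1)]
139 [(478, 286, 170), (481, 291, 168), (485, 285, 170), (488, 288, 169), (492, 294, 166), (495, 293, 166), (499, 287, 169), (508, 643, 7), (513, 655, 1), (518, 662, -3), (516, 401, 116)]
140 [(478, 654, -2), (481, 291, 164), (484, 282, 168), (488, 290, 164), (492, 290, 164), (495, 289, 164), (499, 288, 165), (508, 641, 3), (512, 640, 3), (517, 634, 6), (515, 387, 118)]
141 [(477, 636, 2), (481, 291, 160), (484, 298, 157), (488, 292, 159), (491, 290, 160), (495, 293, 158), (499, 292, 159), (502, 293, 158), (512, 626, 5), (516, 631, 2), (515, 383, 116)]
142 [(477, 626, 2), (481, 293, 155), (484, 285, 159), (488,
[... 310 characters left out ...]
144 [(477, 601, 4), (481, 602, 3), (484, 297, 145), (490, 604, 2), (494, 604, 1), (498, 603, 2), (502, 598, 4), (507, 601, 2), (511, 600, 2), (515, 606, 0), (515, 385, 103)]
145 [(476, 591, 4), (481, 595, 2), (485, 596, 1), (489, 600, -1), (493, 586, 5), (498, 601, -2), (502, 599, -1), (506, 596, 0), (507, 397, 93), (511, 402, 91), (514, 388, 97)]
146 [(476, 578, 6), (480, 591, -1), (485, 586, 1), (489, 584, 2), (493, 588, 0), (497, 583, 2), (502, 577, 4), (506, 585, 1), (507, 400, 88), (510, 388, 93), (514, 382, 96)]
147 [(476, 571, 4), (480, 582, -1), (484, 570, 4), (489, 582, -2), (493, 579, -1), (497, 579, -1), (501, 572, 2), (506, 572, 2), (510, 580, -2), (510, 382, 92), (514, 383, 91)]
```

View pics/f_z.png

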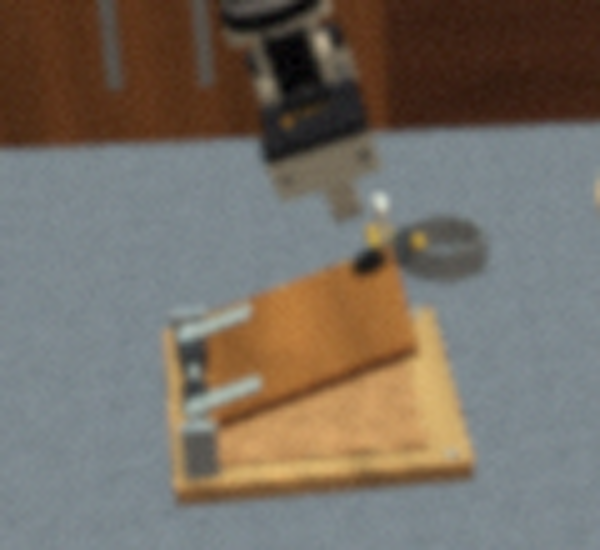

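Confirmed: there was no contact with the reported TCP at z=0.106, and the visible tip is at about pixel (279,143), z≈0.146. The real fingertip is therefore about 40 mm behind the reported TCP, and I'll work from that.

Run:
```python
from h import *
step([0.5125,0.3085,0.080],Rt(.066,.27))
```

```text
t 5.4 row [ 0.0003 -0.0012  0.0006] [0.011  0.0023 0.0935]
```

Emit:
arm_command:
  motion:
    - [[0, 0, 0, 0.004, 0, 0.03, -1], [0, 0, 0, 0.007, 0, 0.06, -1], [0, 0, 0, 0.01, 0, 0.08, -1], [0, 0, 0, 0.011, 0, 0.094, -1], [0, 0, 0, 0.011, 0, 0.094, -1]]

```text
time: 5.9
tool_pos: [0.5122, 0.3089, 0.0787]
tool_rot: [3.14, -0.27, 0.067]
contact_force: [0.2, 0.7, 1.2]
opening: 0.0007
```

Run:
```python
from h import *
s=robot.observe(); print(s["time"],s["tool_pos"],s["tool_rot"],s["contact_force"])
o=shot("g"); e=o["side"]
for v in range(143,154): print(v,[tuple(int(q) for q in (pt(e,u,v)*1000).round()) for u in range(277,287)])
im=e["image"][110:180,240:330,::-1]
cv2.imwrite("pics/g_z.png",cv2.resize(im,None,fx=8,fy=8,interpolation=cv2.INTER_CUBIC))
im=o["top"]["image"][190:270,180:290,::-1]
cv2.imwrite("pics/g_t.png",cv2.resize(im,None,fx=6,fy=6,interpolation=cv2.INTER_CUBIC))
```

```text
5.9 [0.51223031 0.30888041 0.07874999] [ 3.14015787 -0.27028401  0.06693576] [0.15064978 0.72395005 1.18186397]
143 [(484, 214, 188), (487, 219, 185), (490, 216, 187), (494, 223, 183), (497, 222, 183), (501, 220, 184), (505, 287, 153), (516, 606, 4), (515, 385, 107), (518, 361, 118)]
144 [(483, 221, 181), (487, 217, 183), (490, 215, 183), (494, 287, 150), (498, 294, 146), (502, 286, 150), (505, 290, 148), (509, 300, 143), (514, 380, 105), (518, 367, 111)]
145 [(485, 599, 0), (487, 287, 146), (491, 288, 145), (494, 286, 146), (498, 291, 143), (501, 290, 144), (505, 289, 144), (509, 296, 140), (514, 386, 98), (518, 366, 107)]
146 [(485, 584, 2), (489, 590, -1), (490, 285, 143), (494, 288, 141), (498, 282, 144), (501, 289, 141), (505, 289, 140), (508, 289, 140), (514, 381, 96), (518, 366, 103)]
147 [(484, 576, 1), (489, 575, 1), (490, 288, 137), (494, 290, 136), (497, 289, 136), (501, 289, 136), (505, 285, 138), (508, 294, 134), (512, 292, 134), (517, 365, 99)]
148 [(484, 569, 0), (488, 566, 1), (490, 293, 131), (494, 288, 134), (497, 290, 132), (501, 293, 130), (504, 290, 132), (508, 2
[... 194 characters left out ...]
, (516, 340, 103)]
150 [(484, 550, -1), (488, 543, 3), (492, 553, -2), (493, 297, 121), (476, -1284, 884), (501, 302, 118), (504, 309, 114), (508, 312, 113), (512, 307, 115), (515, 304, 116)]
151 [(483, 536, 2), (487, 534, 2), (492, 531, 4), (496, 544, -3), (497, 311, 110), (501, 305, 113), (504, 304, 113), (508, 305, 112), (512, 308, 111), (515, 301, 114)]
152 [(483, 529, 0), (487, 526, 2), (490, 330, 97), (493, 331, 97), (497, 306, 108), (500, 303, 110), (504, 304, 109), (508, 308, 107), (511, 297, 112), (515, 309, 106)]
153 [(482, 324, 96), (486, 325, 96), (489, 324, 96), (493, 311, 102), (497, 300, 107), (500, 302, 106), (504, 300, 107), (507, 299, 107), (511, 303, 105), (515, 301, 106)]
```

View pics/g_z.png

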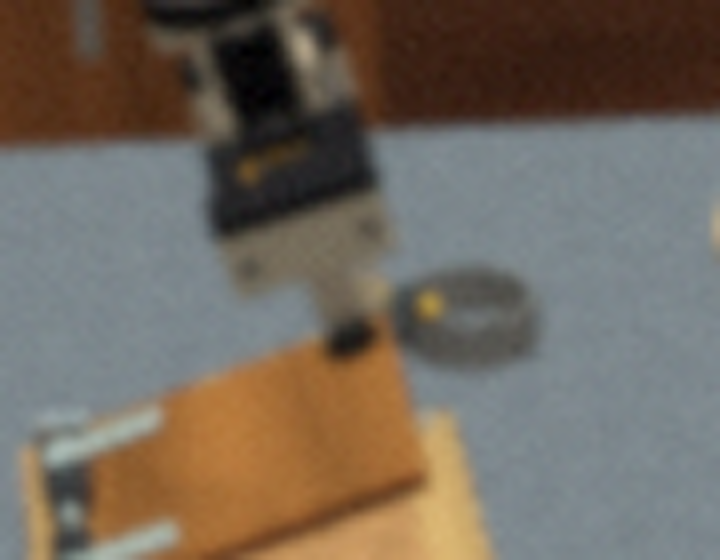

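View pics/g_t.png

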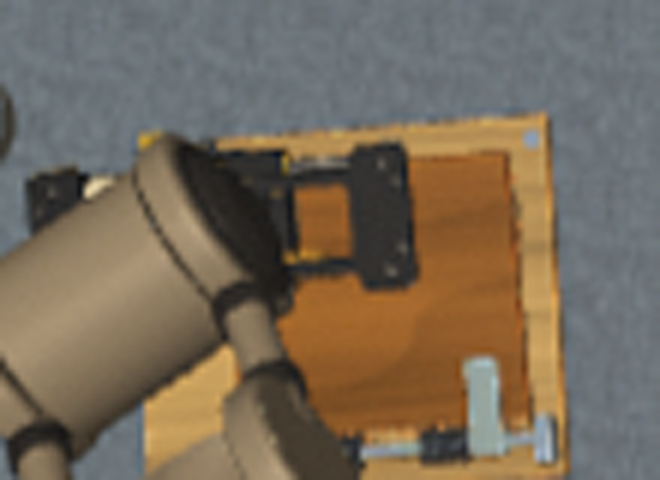

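Emit:
arm_command:
  motion:
    - [[0, 0, 0, -0.002, 0, 0.006, -1], [0, 0, 0, -0.004, 0, 0.013, -1], [0, 0, 0, -0.004, 0, 0.013, -1]]

```text
time: 6.3
tool_pos: [0.5121, 0.3091, 0.0755]
tool_rot: [3.141, -0.271, 0.067]
contact_force: [0.2, -0.8, -0.5]
opening: 0.0004
```

Emit:
arm_command:
  motion:
    - [[0, 0, 0, -0.001, 0, 0.003, -1], [0, 0, 0, -0.002, 0, 0.006, -1], [0, 0, 0, -0.002, 0, 0.006, -1]]

```text
time: 6.6
tool_pos: [0.5126, 0.3093, 0.0742]
tool_rot: [3.141, -0.273, 0.067]
contact_force: [-0.5, -0.4, 2.3]
opening: 0.0009
```

Emit:
arm_command:
  motion:
    - [[0, 0, 0, -0.001, 0, 0.003, -1], [0, 0, 0, -0.001, 0, 0.003, -1]]

```text
time: 6.8
tool_pos: [0.5128, 0.3094, 0.0733]
tool_rot: [3.141, -0.273, 0.067]
contact_force: [1.2, 0.2, 2.3]
opening: 0.0005
```

Emit:
arm_command:
  motion:
    - [[0, 0, 0, -0.001, 0, 0.003, -1], [0, 0, 0, -0.001, 0, 0.003, -1]]

```text
time: 7.0
tool_pos: [0.5125, 0.3094, 0.0722]
tool_rot: [3.141, -0.273, 0.067]
contact_force: [1.0, 0.2, 3.9]
opening: 0.0006
```

```bash
cat >> h.py <<'E'
def plat(c):
    # fit the platen plane over platen-coloured pixels in a fixed window of the side view
    cen=np.array([0.4548,0.2765]); yaw=0.066
    R=np.array([[np.cos(yaw),-np.sin(yaw)],[np.sin(yaw),np.cos(yaw)]])
    P=[]
    for v in range(155,190):
        for u in range(248,296):
            if c["z_map"][v,u]<=0: continue
            p=pt(c,u,v); q=R.T@(p[:2]-cen); 
            if -45<q[0]*1000<50 and -72<q[1]*1000<40 and p[2]>0.035: P.append([q[0],q[1],p[2]])
    P=np.array(P)
    w=np.ones(len(P),bool)
    for _ in range(8):
        A=np.c_[P[w][:,0],P[w][:,1],np.ones(w.sum())]; k=np.linalg.lstsq(A,P[w][:,2],rcond=None)[0]
        r=P[:,2]-np.c_[P[:,:2],np.ones(len(P))]@k; w=abs(r)<max(0.004,2.5*np.std(r[w]) if _<4 else 0.006)
    return np.arctan(k[0]),k[1],w.sum(),len(P),k[0]*0.04+k[2]
E
python3 - <<'E'
from h import *
b=pickle.load(open("b.pkl","rb")); print("rest side",plat(b["side"]))
for t in "acdefg":
    print(t,plat(pickle.load(open(t+".pkl","rb"))["side"]))
s=robot.observe(); print(s["time"],s["tool_pos"],s["contact_force"])
o=shot("i"); print("now",plat(o["side"]))
E
```

```text
rest side (np.float64(0.31900147745680074), np.float64(0.0008197951626241207), np.int64(384), 384, np.float64(0.09801489287282962))
a (np.float64(0.3172021078157118), np.float64(-0.000990328238417687), np.int64(373), 376, np.float64(0.09791956418459502))
c (np.float64(0.31942502416366975), np.float64(-0.004374795999615419), np.int64(381), 382, np.float64(0.09803038762064994))
d (np.float64(0.3192498742507733), np.float64(-0.0014697074102104357), np.int64(380), 380, np.float64(0.09802489291673855))
e (np.float64(0.321663418856974), np.float64(5.792085271089098e-05), np.int64(376), 376, np.float64(0.09809073857176381))
f (np.float64(0.32376188921495425), np.float64(0.0037547645565616378), np.int64(383), 385, np.float64(0.09823056788344212))
g (np.float64(0.31673488199620126), np.float64(0.0020562526622533023), np.int64(386), 386, np.float64(0.09785439928203143))
7.0 [0.51251721 0.30935972 0.0721794 ] [0.95072115 0.22992497 3.93574641]
now (np.float64(0.2992847352333623), np.float64(0.000645383252804152), np.int64(388), 389, np.float64(0.0958542669983036))
```

Run:
```python
from h import *
b=pickle.load(open("b.pkl","rb"))["top"]
Z=lambda r,c:np.array([[pt(b,u,v)[2]*1000 for u in c] for v in r])
print("tongue rows",Z(range(213,219),range(203,208)).mean(1).round(2),Z(range(213,219),range(203,208)).mean())
print("base",Z(range(226,236),range(205,215)).mean(),"table",Z(range(230,260),range(180,198)).mean())
print("scale top",Z([220],range(197,205)).mean(), "pointer rows 214-218",[Z([v],range(211,216)).mean().round(2) for v in range(214,219)])
print("side clip"); s=pickle.load(open("b.pkl","rb"))["side"]
for v in range(144,152): print(v,[tuple(int(q) for q in (pt(s,u,v)*1000).round()) for u in range(289,298)],s["image"][v,289:298].mean(2).round())
```

```text
tongue rows [88.72 89.24 88.48 88.8  88.47 88.44] 88.69182839661296
base 16.706433660824406 table -1.461192345803206
scale top 118.46938317568068 pointer rows 214-218 [np.float64(106.21), np.float64(106.85), np.float64(106.93), np.float64(106.26), np.float64(88.3)]
side clipTraceback (most recent call last):
  File "<stdin>", line 8, in <module>
    rcount = _count_reduce_items(arr, axis, keepdims=keepdims, where=where)
    items *= arr.shape[mu.normalize_axis_index(ax, arr.ndim)]
                       ~~~~~~~~~~~~~~~~~~~~~~~^^^^^^^^^^^^^^
numpy.exceptions.AxisError: axis 2 is out of bounds for array of dimension 2
```

Emit:
arm_command:
  motion:
    - [[0, 0, 0, 0, 0, 0.006, -1], [0, 0, 0, -0.001, 0, 0.012, -1], [0, 0, 0, -0.001, 0, 0.018, -1], [0, 0, 0, -0.001, 0, 0.018, -1]]

```text
time: 7.5
tool_pos: [0.5135, 0.3093, 0.0665]
tool_rot: [3.141, -0.272, 0.067]
contact_force: [1.2, 0.9, 4.6]
opening: 0.0007
```

Run:
```python
from h import *
s=robot.observe(); print(s["time"],s["tool_pos"],s["contact_force"])
o=shot("j"); print("now",plat(o["side"]))
im=o["side"]["image"][110:180,240:330,::-1]
cv2.imwrite("pics/j_z.png",cv2.resize(im,None,fx=8,fy=8,interpolation=cv2.INTER_CUBIC))
```

```text
7.5 [0.51350303 0.30933153 0.06654782] [1.16761453 0.87910166 4.57437629]
now (np.float64(0.2655636667810046), np.float64(-0.0002797230804696682), np.int64(386), 389, np.float64(0.09072665087326055))
```

View pics/j_z.png

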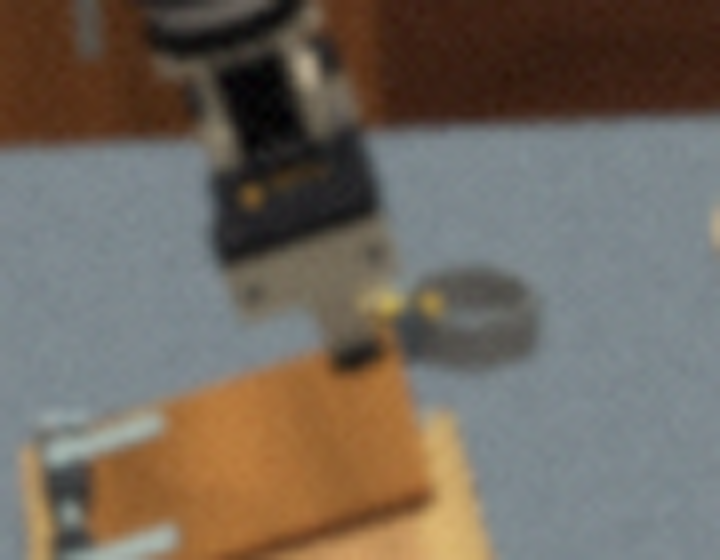

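Emit:
arm_command:
  motion:
    - [[0, 0, 0, 0, 0, 0.006, -1], [0, 0, 0, 0.001, 0, 0.012, -1], [0, 0, 0, 0.001, 0, 0.018, -1], [0, 0, 0, 0.001, 0, 0.018, -1]]

```text
time: 8.0
tool_pos: [0.5153, 0.3095, 0.0617]
tool_rot: [3.141, -0.272, 0.067]
contact_force: [0.6, 0.3, 6.6]
opening: 0.0004
```

Run:
```python
from h import *
s=robot.observe(); print(s["time"],s["tool_pos"],s["contact_force"])
for i in range(2):
  o=shot("k%d"%i); print("now",plat(o["side"]))
s=robot.observe(); print(s["time"],s["tool_pos"],s["contact_force"])
im=o["side"]["image"][130:165,270:310,::-1]
cv2.imwrite("pics/k_z.png",cv2.resize(im,None,fx=16,fy=16,interpolation=cv2.INTER_CUBIC))
```

```text
8.0 [0.51534495 0.30949631 0.06170597] [0.6400383  0.32466124 6.6490133 ]
now (np.float64(0.2323259420860984), np.float64(-0.0008201420597190034), np.int64(393), 395, np.float64(0.0862768474051987))
now (np.float64(0.23701257169274892), np.float64(0.003243503438588549), np.int64(389), 392, np.float64(0.08640575102328474))
8.2 [0.51527567 0.30947144 0.06181003] [1.76448394 0.26567759 5.42393733]
```

View pics/k_z.png

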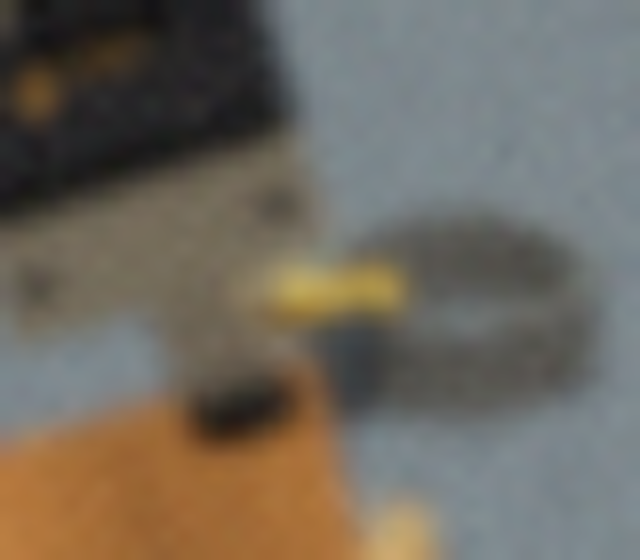

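Run:
```python
from h import *
for t in ("k0","k1"):
    c=pickle.load(open(t+".pkl","rb"))["side"]; im=c["image"].astype(int)
    reg=im[142:152,286:298]; m=(reg[...,0]-reg[...,2]>50)&(reg[...,1]-reg[...,2]>35)
    vs,us=np.nonzero(m); print(t,"yellow",us.min()+286,us.max()+286,vs.min()+142,vs.max()+142,us.mean()+286,vs.mean()+142)
    for v in range(144,150): print(v,[tuple(int(q) for q in (pt(c,u,v)*1000).round()) for u in (288,290,291,292,293,294)])
    for z in (.0885-.002,.0885+.002): print(z,np.round(proj(c,(.529,.365,z)),2),np.round(proj(c,(.535,.378,z)),2))
```

```text
k0 yellow 287 294 147 149 290.3478260869565 147.95652173913044
144 [(521, 223, 178), (528, 230, 174), (545, 598, 2), (547, 538, 30), (551, 538, 29), (556, 545, 26)]
145 [(521, 223, 174), (528, 220, 175), (543, 530, 29), (547, 527, 30), (551, 535, 26), (555, 532, 28)]
146 [(531, 583, 0), (538, 519, 30), (543, 535, 22), (547, 535, 22), (551, 546, 16), (555, 537, 20)]
147 [(525, 379, 92), (533, 372, 95), (537, 380, 91), (540, 376, 93), (545, 383, 89), (548, 381, 90)]
148 [(525, 366, 95), (533, 375, 90), (536, 369, 92), (540, 369, 92), (544, 374, 90), (548, 370, 91)]
149 [(525, 364, 91), (532, 363, 91), (536, 361, 92), (539, 358, 93), (543, 356, 94), (547, 364, 90)]
0.0865 [289.22 149.95] [290.62 148.39]
0.0905 [289.18 149.  ] [290.58 147.44]
k1 yellow 287 294 147 149 290.14285714285717 147.85714285714286
144 [(521, 225, 177), (528, 221, 179), (545, 597, 2), (547, 534, 31), (552, 559, 20), (556, 545, 26)]
145 [(521, 220, 176), (528, 227, 172), (542, 529, 30), (547, 533, 27), (551, 543, 22), (556, 546, 21)]
146 [(531, 579, 2), (538, 514, 32), (543, 536, 22), (547, 538, 21), (551, 548, 16), (556, 546, 16)]
147 [(525, 386, 89), (533, 380, 92), (536, 369, 96), (540, 373, 94), (544, 379, 91), (548, 377, 92)]
148 [(525, 361, 97), (532, 369, 93), (536, 372, 91), (540, 368, 93), (544, 376, 89), (548, 375, 89)]
149 [(524, 361, 93), (532, 360, 93), (536, 362, 92), (539, 356, 94), (543, 353, 95), (547, 366, 89)]
0.0865 [289.22 149.95] [290.62 148.39]
0.0905 [289.18 149.  ] [290.58 147.44]
```

Emit:
arm_command:
  motion:
    - [[0, 0, 0, 0, 0, 0.002, -1], [0, 0, 0, 0, 0, 0.004, -1], [0, 0, 0, 0, 0, 0.004, -1]]

```text
time: 8.5
tool_pos: [0.5157, 0.3095, 0.0607]
tool_rot: [3.141, -0.273, 0.067]
contact_force: [0.8, 0.8, 6.1]
opening: 0.0003
```

Run:
```python
from h import *
s=robot.observe(); print(s["time"],s["tool_pos"],s["contact_force"])
for i in range(2):
  o=shot("l%d"%i); print("now",plat(o["side"]))
s=robot.observe(); print(s["time"],s["tool_pos"],s["contact_force"])
```

```text
8.5 [0.51568544 0.30952331 0.06072861] [0.79667908 0.84659604 6.14804823]
now (np.float64(0.21679333201853015), np.float64(-0.0006812964949701322), np.int64(390), 394, np.float64(0.08494993545635096))
now (np.float64(0.2217577877741035), np.float64(-0.0009793529533680956), np.int64(388), 391, np.float64(0.08529151931577747))
8.7 [0.51566093 0.3095167  0.06075852] [2.12689303 1.1199545  6.70356332]
```

Run:
```python
from h import *
r=[plat(robot.read_camera("side")) for _ in range(8)]
r=np.array(r); print(r[:,0].mean(),r[:,0].std()/8**.5,r[:,4].mean(),r[:,4].std()/8**.5)
s=robot.observe(); print(s["time"],s["tool_pos"],s["contact_force"])
```

```text
0.22361866772748232 0.0009860727041901365 0.08532755064063985 4.832950482244392e-05
9.1 [0.51568781 0.3095093  0.06076645] [1.97090339 0.7676391  6.09278316]
```

Emit:
arm_command:
  motion:
    - [[0, 0, 0, 0, 0, 0.001, -1], [0, 0, 0, 0, 0, 0.002, -1], [0, 0, 0, 0, 0, 0.002, -1]]

```text
time: 9.4
tool_pos: [0.5159, 0.3095, 0.0602]
tool_rot: [3.141, -0.273, 0.067]
contact_force: [0.9, 0.5, 6.6]
opening: 0.0006
```

Run:
```python
from h import *
r=[]
for _ in range(10):
  c=robot.read_camera("side"); r.append(plat(c))
r=np.array(r); print(r[:,0].mean(),r[:,0].std()/10**.5,r[:,4].mean(),r[:,4].std()/10**.5)
s=robot.observe(); print(s["time"],s["tool_pos"],s["contact_force"])
im=c["image"][130:165,270:310,::-1]
cv2.imwrite("pics/m_z.png",cv2.resize(im,None,fx=16,fy=16,interpolation=cv2.INTER_CUBIC))
```

```text
0.2209650879502874 0.0014036213914946063 0.08480857979025296 5.997096146375431e-05
9.9 [0.51584418 0.309525   0.06020369] [1.6777953  0.66863345 6.64296151]
```

View pics/m_z.png

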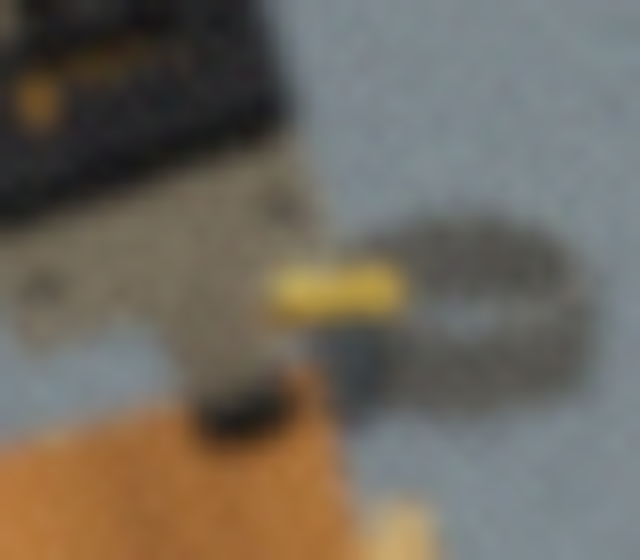

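Run:
```python
from h import *
c=avg("n",14,("side",))["side"]
for v in range(145,158): print(v,[tuple((pt(c,u,v)*1000).round(1).tolist()) for u in (289,290,291,292,293)],c["image"][v,291].round())
r=plat(c);print(r)
s=robot.observe(); print(s["time"],s["tool_pos"],s["contact_force"])
```

```text
145 [(524.4, 223.2, 173.9), (527.9, 224.7, 173.1), (542.5, 529.7, 29.1), (547.0, 537.2, 25.4), (551.3, 542.3, 22.7)] [120. 118. 107.]
146 [(524.3, 223.6, 170.0), (537.9, 519.9, 29.5), (542.3, 529.2, 24.8), (546.8, 536.2, 21.3), (551.1, 541.5, 18.5)] [135. 123.  92.]
147 [(529.1, 379.7, 91.9), (533.0, 381.9, 90.6), (536.7, 379.6, 91.5), (540.5, 379.0, 91.6), (544.4, 381.2, 90.3)] [172. 148.  82.]
148 [(528.7, 373.1, 90.8), (532.4, 370.3, 92.0), (536.2, 370.5, 91.7), (540.1, 371.8, 90.8), (543.8, 370.6, 91.2)] [176. 148.  71.]
149 [(528.4, 365.9, 90.1), (532.2, 367.0, 89.4), (535.9, 364.7, 90.3), (539.5, 359.3, 92.6), (543.2, 358.7, 92.7)] [133. 113.  64.]
150 [(533.7, 541.9, 0.8), (536.7, 505.3, 18.2), (535.2, 348.8, 93.8), (538.8, 345.7, 95.1), (542.7, 350.3, 92.6)] [85. 81. 69.]
151 [(533.2, 529.6, 2.1), (531.1, 343.5, 92.4), (534.7, 340.7, 93.6), (538.4, 338.0, 94.7), (542.2, 341.1, 92.9)] [69. 73. 74.]
152 [(527.1, 339.8, 90.3), (530.7, 335.5, 92.1), (534.2, 329.5, 94.9), (538.0, 332.9, 93.0), (541.9, 336.7, 90.9)] [66. 70. 72.]
153 [(526.5, 325.7, 93.0), (530.2, 327.1, 92.1), (533.9, 326.8, 92.1), (537.5, 322.1, 94.2), (541.1, 320.0, 95.0)] [67. 68. 69.]
154 [(526.0, 316.0, 93.7), (529.8, 320.3, 91.4), (533.5, 317.6, 92.5), (537.2, 317.9, 92.2), (541.0, 322.2, 89.8)] [70. 69. 68.]
155 [(525.7, 312.4, 91.4), (529.4, 312.3, 91.2), (533.1, 313.1, 90.6), (536.7, 308.6, 92.6), (547.5, 486.3, 4.1)] [78. 72. 69.]
156 [(525.3, 304.1, 91.4), (529.0, 304.8, 90.9), (532.8, 306.6, 89.7), (536.5, 308.2, 88.7), (540.1, 306.8, 89.2)] [99. 88. 81.]
157 [(524.9, 294.3, 92.2), (528.5, 292.8, 92.8), (538.6, 473.6, 1.8), (542.7, 475.1, 0.8), (546.8, 476.2, 0.0)] [124. 110. 102.]
(np.float64(0.2170740875590774), np.float64(0.002387425671049437), np.int64(391), 393, np.float64(0.08473544677545423))
10.6 [0.51584713 0.30949556 0.06019527] [1.56322337 1.12102181 5.82087099]
```

The depth maps put the clip tongue's top (rows 147–148) at about 91.2 mm and the pointer's top (rows 151–154) at about 92.5 mm. The platen-angle estimate has the pointer 0.3–0.6 mm high. One last small press, then hold.

Emit:
arm_command:
  motion:
    - [[0, 0, 0, 0, 0, 0.001, -1], [0, 0, 0, 0, 0, 0.002, -1], [0, 0, 0, 0, 0, 0.002, -1], [0, 0, 0, 0, 0, 0.002, -1]]

```text
time: 11.0
tool_pos: [0.516, 0.3095, 0.0596]
tool_rot: [3.141, -0.273, 0.067]
contact_force: [2.0, 0.8, 5.9]
opening: 0.0008
```

Run:
```python
from h import *
s=robot.observe(); print(s["time"],s["tool_pos"],s["contact_force"])
r=[]; P=[];Q=[]
for _ in range(26):
  c=robot.read_camera("side"); r.append(plat(c))
  P+= [pt(c,u,v)[2] for u in (290,291,292) for v in (152,153,154)]
  Q+= [pt(c,u,v)[2] for u in (289,290,291,292,293) for v in (147,148)]
r=np.array(r); print(r[:,0].mean(),r[:,0].std()/26**.5,r[:,4].mean(),r[:5,4].mean(),r[-5:,4].mean())
print("pointer top",np.median(P),"tongue top",np.median(Q))
s=robot.observe(); print(s["time"],s["tool_pos"],s["contact_force"])
```

```text
11.0 [0.51602751 0.30950331 0.05961618] [1.96252373 0.80938997 5.93622101]
0.21506812348199603 0.0008045907200869654 0.0842507477119179 0.08430797466532376 0.0842433240747967
pointer top 0.09244880127613253 tongue top 0.09117829186266085
12.3 [0.51604633 0.30952923 0.0596719 ] [1.48207082 0.14345532 6.61057416]
```

By the platen angle the pointer is at about 88.0 mm against the clip's 88.15 mm; direct depth puts it about 1 mm above. It was held for 1.3 s. Now releasing smoothly along the reverse path.

Emit:
arm_command:
  motion:
    - [[0, 0, 0, 0, 0, -0.012, -1], [0, 0, 0, 0, 0, -0.024, -1], [0, 0, 0, 0.002, 0, -0.036, -1], [0, 0, 0, 0.004, 0, -0.048, -1], [0, 0, 0, 0.006, 0, -0.06, -1], [0, 0, 0, 0.008, 0, -0.1, -1], [0, 0, 0, 0.008, 0, -0.2, -1], [0, 0, 0, 0.008, 0, -0.3, -1]]

```text
time: 13.1
tool_pos: [0.493, 0.3075, 0.1471]
tool_rot: [3.14, -0.27, 0.067]
contact_force: [1.3, -0.3, -0.2]
opening: 0.0003
```

Emit:
arm_command:
  motion:
    - [[0, 0, 0, -0.05, 0.1, -0.12, -1], [0, 0, 0, -0.1, 0.25, -0.15, -1], [0, 0, 0, -0.15, 0.4, -0.18, -1], [0, 0, 0, -0.15, 0.55, -0.2, -1], [0, 0, 0, -0.15, 0.7, -0.2, -1], [0, 0, 0, -0.15, 0.85, -0.2, -1], [0, 0, 0, -0.15, 0.85, -0.2, -1]]

```text
time: 13.8
tool_pos: [0.4519, 0.0445, 0.1932]
tool_rot: [3.139, -0.273, 0.06]
contact_force: [-0.7, 0.3, -0.3]
opening: 0.0008
```

Run:
```python
from h import *
c=avg("z",8); r=plat(c["side"]); print(r)
b=c["top"]
Z=lambda r,q:np.median([[pt(b,u,v)[2]*1000 for u in q] for v in r])
print("tongue",Z(range(213,219),range(203,208)),"pointer",Z(range(215,218),range(211,216)))
s=robot.observe(); print(s["time"],s["tool_pos"],s["contact_force"],s["qvel"])
cv2.imwrite("pics/z_top.png",b["image"][:,:,::-1]);cv2.imwrite("pics/z_side.png",c["side"]["image"][:,:,::-1])
```

```text
(np.float64(0.32128224625103663), np.float64(0.001922125008313652), np.int64(384), 384, np.float64(0.09814918027811932))
tongue 87.9323795160315 pointer 106.71901344850787
14.6 [0.45156055 0.04972961 0.192424  ] [-0.99274246 -0.4260519  -0.38263901] [-2.83838746e-03 -3.23503742e-04  5.71388521e-04  6.01686772e-05
 -1.65083484e-03  1.75622581e-03][ WARN:0@17.645] global loadsave.cpp:1063 imwrite_ Unsupported depth image for selected encoder is fallbacked to CV_8U.
```

View pics/z_top.png

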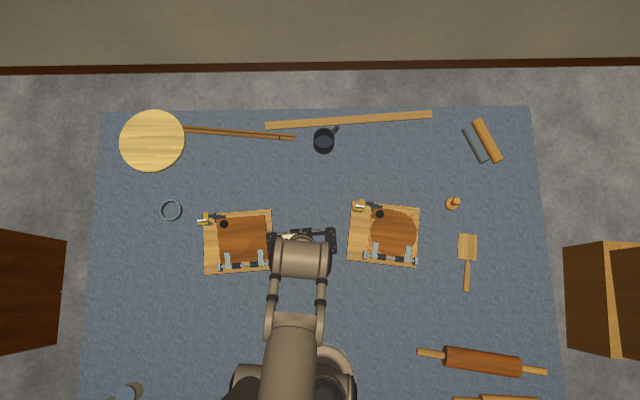

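View pics/z_side.png

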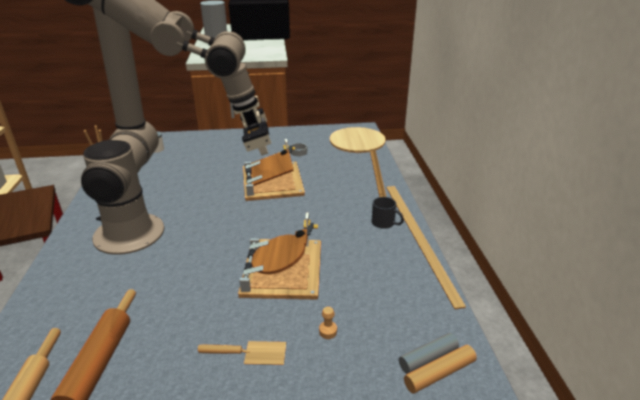

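Run:
```python
from h import *
for t in "bz":
    b=pickle.load(open(t+".pkl","rb"))["top"]
    A=np.array([[pt(b,u,v)[2]*1000 for u in range(203,208)] for v in range(213,219)]); print(t,A.mean(),A.std()/30**.5,np.median(A))
zs=[]
for _ in range(25):
    c=robot.read_camera("top"); zs.append([pt(c,u,v)[2]*1000 for u in range(203,208) for v in range(213,219)])
zs=np.median(zs,0); print(zs.mean(),zs.std()/30**.5)
```

```text
b 88.69182839661296 0.19161930577470238 88.82642725889534
z 88.23206753867773 0.22605196855695378 87.9323795160315
88.22331117048793 0.12987922955071254
```

```bash
python3 -c "
from h import *
print(robot.hand_in()); print(robot.observe()['time'])"
```

```text
the job is handed in; nothing more can be done
None
the job is handed in; nothing more can be done
```

I gave the square press its dry stroke and handed the job in at about 16 s. With the closed fingertips I pushed the rubber pad down until the pointer was level with the brass clip. I held it there for about 1.3 s, then backed off, and the platen sprang all the way up.

**Level check (two measurements disagree):**
- **Platen angle:** puts the pointer at about 88.0 mm, against 87.7–88.2 mm for the clip, so level and not meaningfully past it.
- **Direct depth reading:** puts the pointer's top about 1.2 mm above the clip's. I did not resolve the difference.

**After release:**
- **Platen:** back at 0.321 rad (0.319 before), with the pointer at its rest height.
- **Clip:** reads 0.46 mm lower than before, about 1.5–2 times the noise. I take it as unmoved, but can't rule out a tiny shift.
- **Forces:** the highest contact force I read was about 6.6 N vertically, and the tool was clear at the end.
- **Other things:** the round press and the loose things looked untouched in the pictures.

**Tool offset:** in the cameras the real fingertips end about 40 mm short of the reported tool point, and contact only came where the cameras put them. I used the camera and force readings for height instead of the reported position.

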